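# Pass the drill-bit rack through the counter chute

### The arm

A 6-joint arm with a two-finger parallel gripper is mounted at the origin on the work surface. World frame = base frame: x ahead of the robot, y to its left, z up, the work surface at z = 0. Lengths are in m, angles in rad, forces in N, time in s.
With the tool pointing down it reaches from about 0.25 to 0.725 m from the base axis. Payload 4 kg.
Tool frame: the origin (TCP) lies on the centre line of the jaws, within the pads' length; the fingertips stand 11 mm ahead of it and the grasp point (between the pads) lies 8 mm behind it; z points along the fingers, x is the direction in which the jaws open and shut, and the axes are right-handed (so a half turn about z gives the same grasp; the last joint's range is limited). The gripper opens to 85 mm and grips with 20 to 120 N. Pads are 22 mm wide; open, the fingers measure 114 mm over their backs; the gripper's body (76 mm by 85 mm) begins 54 mm behind the grasp point. The pads swing forward as they close: fully open they stand 13 mm farther back than shut.
Start: joints at [-1.337, 0.241, 0.005, 1.335, 0, 1.571], TCP at [0.116, -0.486, 0.242] pointing down, gripper open.
Joint ranges: [-2.72, 2.72], [-1.05, 1.87], [-1.09, 1.28], [-1.99, 2.15], [-1.42, 1.44], [-3.14, 3.14]. Speed limits (rad/s): [2.79, 2.79, 3.14, 3.14, 3.14, 3.14].

### API

Orientations are given as a unit quaternion [x, y, z, w].
In Python, from workcell import bot, viewer, order gives the robot as it stands. The module is installed in compiled form; this text tells all that it offers.
- The arm moves only by the tool send_rows, never from a script. Its argument "increments" is a list that holds one entry, the list of rows, each a list of 4 numbers: the shift along the tool's x, y, z in m, then the turn about the tool's z in degrees. A call has exactly 8 rows; each row shifts and turns the pose as measured when the row begins, along the tool's axes as they then stand; what a row does not reach is not made up. A row lasts 1/10 s, in which the tool goes at most 50 mm and 8.59 degrees, less where a joint would pass 70% of its speed; a pose out of reach is approached as far as the arm can. A call is refused whole if a number of a shift passes 0.05 or a number of a turn 8.59, either way. A call with a gripper value outside its range is refused whole. "hand" is the closure, from -1 (fully open) to 1 (shut), so that 0 is half open, set as the call begins (left out, the last holds). The fingers move at their own pace and stop on an object; the grip force is fixed at half the most. Time passes only in rows, so rows that do not move let the fingers close, or fill a call up. It gives the time, the measured TCP pose, the force and the opening at its end, in the units of the state.
- bot.get_obs(): the state, without advancing time (a new reading comes with each control period).
- viewer.camera(name): name is "side" or "top" or "wrist"; returns a dict with "image" (400x640x3 uint8, red, green, blue), "range_z" (400x640 float32, m along the optical axis (not along the pixel's ray), 0 where there is no reading), "camera_matrix" (3x3 intrinsics, pixels), "dist" ([k1, k2, p1, p2, k3] as OpenCV has them; the pictures are not rectified), "eye" and "rotation" of the camera in the world. Camera axes: x right, y down, z forward; pixel columns grow to the right and rows downward; lengths in m; the calibration is good to about 2 mm. A picture is of the moment at which its call begins.
- order.job_done(): hands the job in, once; it reports no verdict.
The state is a dict: "clock": time; "joint_pos": joint angles; "joint_vel": joint speeds; "tau": joint torques, N m; "eef_pos": TCP position; "tool_rot": TCP orientation; "ft_force": force on the tool from outside, world axes, zero at the start; "ft_torque": the same for the moment, N m; "grip_width": finger opening in m.
Only numpy, scipy, OpenCV 4.12 (cv2) and the standard library are available. Lean on these libraries where they do the work, as an engineer would, in place of code of your own. Each camera call takes 0.05 s, during which the arm holds its last target.

### The job

At the trade counter, push the drill-bit rack along its chute, past the sprung gate, until it stands against the end stop; hold the gate open with one finger of the hand while another part of the same hand pushes the rack, and keep holding it until the rear of the rack is going through. Never ram the rack into the gate. Then let the gate close behind the rack and take the hand away; only push, never lift or tip the rack, and leave everything else on the counter as it stands.

Things in the scene. Friction and masses are not known exactly. Their poses are not given: they have to be found in the camera images.
- chute: Fixed bare-aluminium chute, open on top. Origin: on the counter, under the chute's middle line, level with the closed gate's leaf. x points across to the gate's side, y along the chute in the rack's direction of travel, z up. Floor top 4 mm above the counter, y -210 to +125 mm. Side walls at x = -37..-42 and +37..+42 mm (74 mm clear between), tops 26 mm above the counter.
- chute_stop (a point): Foot of the end stop's face, in the middle of the chute floor, at y = +125 mm in the chute's frame. The stop is a plate across the chute, its top 50 mm above the counter. The rack is home when its front face is against it (rack origin at y = +80 mm).
- rack: Loose grey drill-bit rack, 70 mm wide (x), 90 mm long (y), flat end panels 66 mm high, full of upright steel bits (tops 80 mm above its underside), 0.26 to 0.5 kg. Origin: centre of its underside, 4 mm above the counter on the chute floor; axes parallel to the chute's. Its rear push face is 45 mm behind the origin (-y). Its front starts 30 to 75 mm short of the gate's leaf.
- gate (a joint): Vertical hinge of the sprung gate, rad: 0 closed, up to 0.45 open. The gate is one steel piece: a long bar beside the chute on its +x side with a low leaf into the chute. Pushing the bar away from the chute (+x) opens it; the leaf has left the chute at 0.085 rad. The spring resists with 0.7 to 2.5 N at a finger and shuts the gate when let go. The rack cannot push it open, it only jams it.
- gate_hinge (a point): Point on the gate's hinge axis, 50 mm above the counter, at x = +54, y = +190 mm in the chute's frame (beyond the end stop).
- gate_end (a point): Point on the bar's chute-side face at its free end, 44 mm above the counter. The straight bar is 8 mm thick, spans heights 28 to 60 mm and runs from the hinge 390 mm back (-y) to here. Closed, it is parallel to the chute with this face at x = +50 mm; pushing it some 40 mm outward near this end clears the leaf from the chute.
- gate_leaf (a point): Tip of the leaf, on the side of the coming rack, 11 mm above the counter. The leaf is a plate 8 mm thick at heights 6 to 16 mm; it passes through a slot in the +x wall and, closed, reaches 15 mm into the chute, to x = +22 mm, its face at y = -4 mm. Fingertips over 28 mm above the counter pass freely over leaf and walls.
- jar: Bystander: small jar, 52 mm across, 62 mm high; origin at the centre of its underside.
- carton: Bystander: cardboard carton 55 x 85 x 45 mm; origin at the centre of its underside.
- tape: Bystander: black roll of tape, 72 mm across, 30 mm high; origin at the centre of its underside.
- screwdriver: Bystander: black-handled screwdriver lying down, 180 mm long; origin under its middle.
- padlock: Bystander: standing brass padlock 22 x 44 mm, 64 mm high with its shackle; origin at the centre of its underside.
- tin: Bystander: tin 84 mm across, 90 mm high; origin at the centre of its underside.
- spray: Bystander: spray can 52 mm across, 150 mm high; origin at the centre of its underside.
There are look-alikes about, which are no part of the job. What is shaped like the rack but orange is not meant.

How it is judged:
On the way, in this order (a step that is already met when the one before it is completed fails the run):
1. a finger holds the gate open while the front of the rack passes it (value of joint gate above 0.07 rad and contact force between the fingers and gate above 0.2 N and y of rack in the frame of chute between -0.035 and 0.03 m), for 0.1 s.
2. a finger still holds the gate open while the rear part of the rack goes through (value of joint gate above 0.07 rad and contact force between the fingers and gate above 0.2 N and y of rack in the frame of chute above 0.03 m), for 0.1 s.
At the end, for the whole second after the job is handed in: the rack stands upright on the chute floor within 6 mm of the end stop, at rest, and the gate has closed behind it (under 0.03 rad) (y of rack in the frame of chute between 0.074 and 0.084 m and x of rack in the frame of chute between -0.006 and 0.006 m and z of rack in the frame of chute below 0.008 m and angle between rack's own z axis and vertical below 0.08 rad and value of joint gate below 0.03 rad and linear speed of rack below 0.01 m/s); the robot touches nothing.
It fails at once if the rack is lifted off the chute floor (z of rack in the frame of chute above 0.014 m).
It fails at once if the rack is tipped (angle between rack's own z axis and vertical above 0.2 rad).
It fails at once if the rack is rammed into the gate (over 10 N) (contact force between rack and gate above 10 N).
It fails at once if something else on the counter is moved (over 20 mm) or tipped (distance of any of jar, carton, tape, screwdriver, padlock, tin, spray from where it was at the start of the episode above 0.02 m or angle between any of jar, carton, tape, padlock, tin, spray's own z axis and vertical above 0.3 rad).
It also fails if it takes over 40 s, if anything falls off the work surface, if the arm or the gripper's body presses on something with over 40 N, if the wrist force passes 120 N, or if a joint passes its speed limit or range.

## Working session

There is one attempt and no reset: what is moved stays moved. The work goes in short steps, Python scripts to look and compute and a tool call to move; the robot and the scene stay as the last step left them, time stands still between calls to the robot, and variables do not carry over. Pictures are saved under pics/ and viewed, and the job is handed in when it is done.

Besides the shell and the picture viewer there is one more tool, called after "Call:" as name([rows], argument=value, ...), one row to a line, values as JSON. send_rows: Moves the arm, as the interface text tells. Its arguments: {"type":"object","properties":{"increments":{"type":"array","items":{"type":"array","items":{"type":"array","items":{"type":"number"}}}},"hand":{"type":"number"}},"required":["increments"]}

```bash
mkdir -p pics; cat > h.py <<'E'
import numpy as np,cv2
from workcell import bot,viewer,order
def cam(n,save=None):
    c=viewer.camera(n)
    if save: cv2.imwrite('pics/'+save,c['image'][:,:,::-1])
    return c
def ray(c,u,v):
    p=cv2.undistortPoints(np.array([[[u,v]]],float),np.array(c['camera_matrix']),np.array(c['dist']))[0,0]
    return np.array(c['eye']),np.array(c['rotation'])@np.array([p[0],p[1],1.])
def plane(c,u,v,z):
    e,d=ray(c,u,v); return e+d*(z-e[2])/d[2]
def pt(c,u,v):
    e,d=ray(c,u,v); return e+d*c['range_z'][int(v),int(u)]
E
python3 - <<'E'
from h import *
for n in ['side','top','wrist']:
    c=cam(n,n+'0.png'); print(n,c['eye'],np.round(c['rotation'],3).tolist(),np.array(c['camera_matrix']).tolist(),c['dist'])
    np.savez('pics/'+n+'0.npz',**c)
print(bot.get_obs())
E
```

```text
side [0.27864168 0.77046284 0.63156024] [-0.138, 0.878, -0.453, 0.063] [[411.9253954755256, 0.0, 323.2332828680153], [0.0, 411.9253954755256, 205.44688273259436], [0.0, 0.0, 1.0]] [0.02669441 0.         0.         0.         0.        ]
top [ 0.36900679 -0.03171961  1.18933344] [-0.698, 0.713, -0.038, 0.053] [[387.661067441215, 0.0, 315.34092460946727], [0.0, 387.661067441215, 197.92331275399403], [0.0, 0.0, 1.0]] [-0.05480323  0.          0.          0.          0.        ]
wrist [ 0.18902228 -0.46814591  0.3732154 ] [0.776, -0.612, -0.095, 0.119] [[316.1417267658951, 0.0, 320.7104431096897], [0.0, 316.1417267658951, 199.87185536201537], [0.0, 0.0, 1.0]] [-0.06358076  0.          0.          0.          0.        ]
{'clock': 0.15, 'joint_pos': array([-1.33700372e+00,  2.41248743e-01,  4.02414943e-03,  1.33517092e+00,
       -3.06385364e-05,  1.57080338e+00]), 'joint_vel': array([-0.000215  , -0.00166275,  0.00344642,  0.00083797, -0.00080027,
        0.00040946]), 'tau': array([-8.29310738e-04, -3.72634971e+01,  2.52638841e+01,  1.23756670e-02,
        6.15510749e-05, -1.55931724e-05]), 'eef_pos': array([ 0.11572026, -0.48595719,  0.24160939]), 'tool_rot': array([ 7.84748680e-01, -6.19813577e-01, -6.36980152e-04, -4.83573998e-04]), 'ft_force': array([ 0.85273428,  0.10160066, -0.05803888]), 'ft_torque': array([ 0.03567179,  0.00324942, -0.00435788]), 'grip_width': 0.08549120237492196}
```

```bash
sed -i "s/np.array(c\['rotation'\])@/R.from_quat(c['rotation']).as_matrix()@/; 1a from scipy.spatial.transform import Rotation as R" h.py; cat h.py | head -14
```

```text
import numpy as np,cv2
from scipy.spatial.transform import Rotation as R
from workcell import bot,viewer,order
def cam(n,save=None):
    c=viewer.camera(n)
    if save: cv2.imwrite('pics/'+save,c['image'][:,:,::-1])
    return c
def ray(c,u,v):
    p=cv2.undistortPoints(np.array([[[u,v]]],float),np.array(c['camera_matrix']),np.array(c['dist']))[0,0]
    return np.array(c['eye']),R.from_quat(c['rotation']).as_matrix()@np.array([p[0],p[1],1.])
def plane(c,u,v,z):
    e,d=ray(c,u,v); return e+d*(z-e[2])/d[2]
def pt(c,u,v):
    e,d=ray(c,u,v); return e+d*c['range_z'][int(v),int(u)]
```

View pics/top0.png

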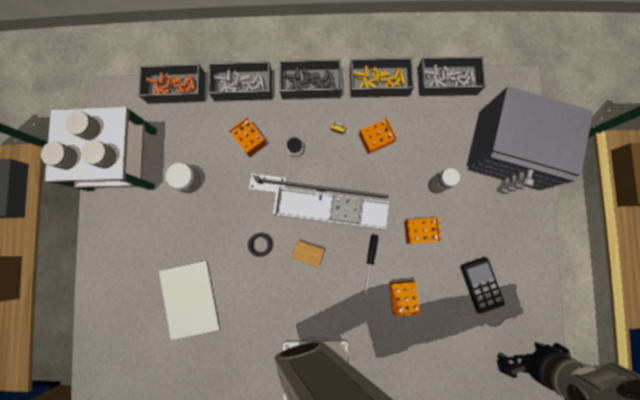

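View pics/side0.png

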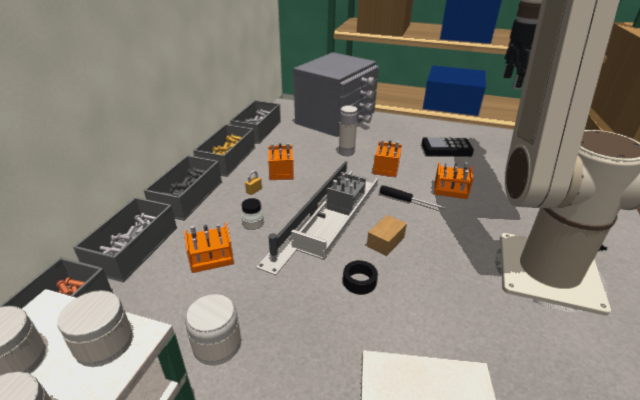

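View pics/wrist0.png

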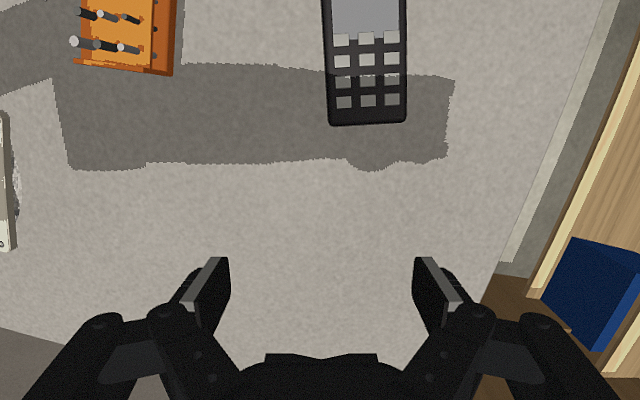

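```bash
python3 - <<'E'
import numpy as np,cv2
c=np.load('pics/top0.npz');i=c['image'][:,:,::-1]
cv2.imwrite('pics/ctop.png',cv2.resize(i[165:245,240:400],None,fx=5,fy=5,interpolation=cv2.INTER_CUBIC))
c=np.load('pics/side0.npz');i=c['image'][:,:,::-1]
cv2.imwrite('pics/cside.png',cv2.resize(i[155:280,245:405],None,fx=4.5,fy=4.5,interpolation=cv2.INTER_CUBIC))
E
```

```text
(no output)
```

View pics/ctop.png

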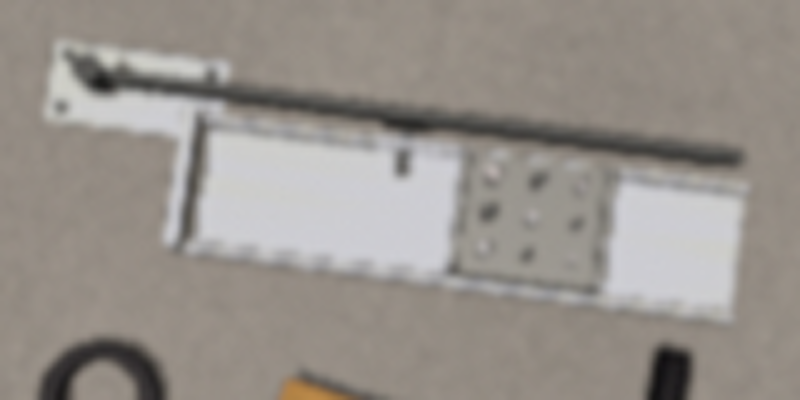

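View pics/cside.png

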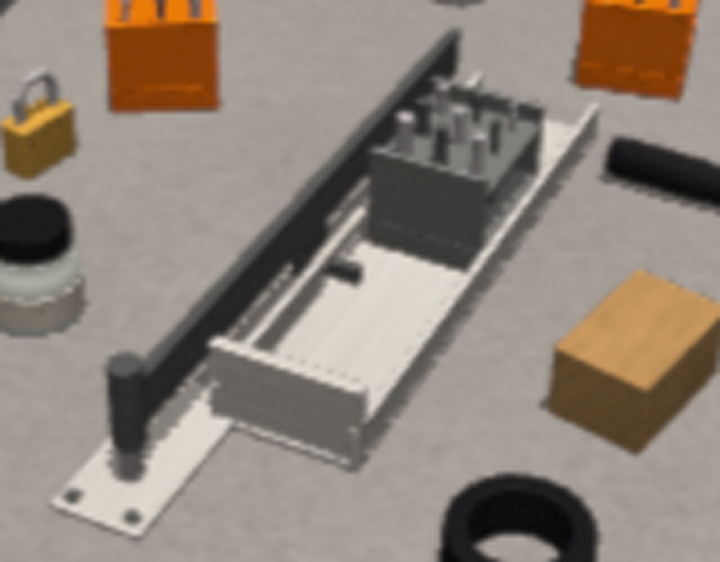

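```bash
python3 - <<'E'
from h import *
c=dict(np.load('pics/top0.npz'))
r=c['range_z']; K=c['camera_matrix']
U,V=np.meshgrid(np.arange(230,410),np.arange(160,250))
p=cv2.undistortPoints(np.stack([U,V],-1).reshape(-1,1,2).astype(float),K,c['dist'])[:,0]
P=c['eye']+ (np.c_[p,np.ones(len(p))]@R.from_quat(c['rotation']).as_matrix().T)*r[V,U].reshape(-1,1)
im=c['image'][V,U].reshape(-1,3).astype(float)
print('z ground',np.median(P[:,2]))
# bar: dark & z 45..75
g=im.max(1)
bar=(g<95)&(P[:,2]>.035)&(P[:,2]<.075)
uv=np.c_[U.ravel(),V.ravel()]
print(bar.sum(), np.median(P[bar,2]))
# chute light mask
L=(g>195)
n,lab,st,cen=cv2.connectedComponentsWithStats((L.reshape(U.shape)).astype(np.uint8)); print(st,cen)
# crop points
def f(x,y,z): 
    q=plane(c,240+(x+.5)/5-.5,165+(y+.5)/5-.5,z); return np.round(q,4)
print('bar free end',f(743,150,.06),f(743,163,.06),'bar near hinge',f(130,75,.06))
print('floor corner rear',f(612,290,.004))
print('wall -x top outer: stop end',f(180,253,.026),'rear',f(735,322,.026))
print('wall +x rear outer top',f(748,184,.026),'stop end',f(200,115,.026))
print('hinge',f(88,66,.07))
print('leaf tip',f(402,174,.016))
print('rack top FL(+y,-x)',f(452,270,.07),'FR',f(465,150,.07),'RR',f(616,167,.07),'RL',f(602,290,.07))
print('stop top', f(165,243,.05),f(192,112,.05), f(180,247,.05),f(205,117,.05))
E
```

```text
z ground 0.002408383841994155
332 0.057549637899477646
[[    0     0   180    90 14470]
 [   31    15     2     2     3]
 [   36    16    14     4    26]
 [   21    18    27    15   150]
 [   50    32    51    27  1025]
 [   46    35     1     3     3]
 [   45    42     1     3     3]
 [  132    42    26    24   513]
 [   44    49     1     3     3]
 [  179    62     1     4     4]] [[ 89.25964064  44.36544575]
 [ 31.33333333  15.66666667]
 [ 42.5         17.46153846]
 [ 34.5         26.37333333]
 [ 75.04682927  45.08878049]
 [ 46.          36.        ]
 [ 45.          43.        ]
 [144.04483431  53.83625731]
 [ 44.          50.        ]
 [179.          63.5       ]]
bar free end [ 0.5211 -0.2232  0.06  ] [ 0.5134 -0.2229  0.06  ] bar near hinge [0.574  0.1374 0.06  ]
floor corner rear [ 0.4441 -0.1491  0.004 ]
wall -x top outer: stop end [0.4704 0.1125 0.026 ] rear [ 0.422  -0.2198  0.026 ]
wall +x rear outer top [ 0.5049 -0.2311  0.026 ] stop end [0.5544 0.0998 0.026 ]
hinge [0.5781 0.1608 0.07  ]
leaf tip [ 0.5168 -0.0224  0.016 ]
rack top FL(+y,-x) [ 0.4534 -0.0506  0.07  ] FR [ 0.5233 -0.0598  0.07  ] RR [ 0.5114 -0.1473  0.07  ] RL [ 0.4401 -0.1368  0.07  ]
stop top [0.4744 0.1184 0.05  ] [0.5525 0.1018 0.05  ] [0.4718 0.1095 0.05  ] [0.5493 0.0941 0.05  ]
```

```bash
cat > fit.py <<'E'
from h import *
A=np.array([[.058,-.2],[.05,-.2],[-.042,.125],[-.042,-.21],[.042,-.21],[.042,.125],[.054,.19]])
B=np.array([[.5211,-.2232],[.5134,-.2229],[.4704,.1125],[.422,-.2198],[.5049,-.2311],[.5544,.0998],[.5781,.1608]])
a,b=A.mean(0),B.mean(0)
rr,_=R.align_vectors(np.c_[B-b,np.zeros(len(A))],np.c_[A-a,np.zeros(len(A))])
M=rr.as_matrix()[:2,:2]; o=b-M@a
yaw=np.arctan2(M[1,0],M[0,0])
if __name__=='__main__':
    print('origin',o,'yaw deg',np.degrees(yaw)); print(np.round((A@M.T+o-B)*1000,1))
    for q in ([.4534,-.0506],[.5233,-.0598],[.5114,-.1473],[.4401,-.1368],[.5168,-.0224]): print(np.round((np.array(q)-o)@M*1000,1))
def w(x,y): return M@np.array([x,y])+o
def ch(p): return (np.asarray(p)[:2]-o)@M
E
python3 fit.py
```

```text
origin [ 0.4944869  -0.01768977] yaw deg -8.666376051404486
[[ 0.6 -0.9]
 [ 0.4 -0. ]
 [ 1.4 -0.3]
 [-0.7  0.8]
 [-0.5 -0.5]
 [ 0.4 -0.2]
 [-1.6  1.2]]
[-35.7 -38.7]
[ 34.8 -37.3]
[  36.2 -125.6]
[ -35.8 -125.9]
[22.8 -1.3]
```

The rack is the grey one at top-view (347,207), standing in the chute. The look-alikes are the orange racks at (248,136), (377,135), (422,230) and (404,297). The close crop confirms grey, with its front about 38 mm short of the leaf. I'll turn the tool to the chute first.

Call:
send_rows([
  [[0,0,0,-8.5],[0,0,0,-8.5],[0,0,0,-8.5],[0,0,0,-8.5],[0,0,0,-8.5],[0,0,0,-8.5],[0,0,0,-8.5],[0,0,0,-8.4]],
], hand=-0.4)

```text
clock: 0.95
eef_pos: [0.1152, -0.4838, 0.2383]
tool_rot: [0.998, -0.066, -0.001, -0.004]
ft_force: [-0.2, -0.4, 0.1]
grip_width: 0.0597
```

```bash
cat > st.py <<'E'
from fit import *
import sys
s=bot.get_obs(); Q=R.from_quat(s['tool_rot']).as_matrix(); p=s['eef_pos']
print('t',round(s['clock'],2),'tcp chute mm',np.round(ch(p)*1000,1),'z',round(p[2]*1000,1),'x-axis yaw',round(np.degrees(np.arctan2(Q[1,0],Q[0,0])),2),'want',round(np.degrees(yaw),2),'F chute',np.round(s['ft_force'][:2]@M,2),np.round(s['ft_force'][2],2),'w',round(s['grip_width']*1000,1),'j',np.round(s['joint_pos'],2))
if len(sys.argv)>3:
    t=np.array(sys.argv[1:4],float)/1000; d=np.r_[w(t[0],t[1]),t[2]]-p; print('delta tool',np.round(Q.T@d,4))
E
python3 st.py 0 -165 150
```

```text
t 0.95 tcp chute mm [-304.7 -517.9] z 238.3 x-axis yaw -7.59 want -8.67 F chute [-0.14 -0.38] 0.11 w 59.7 j [-1.34  0.24 -0.    1.33  0.    0.37]
delta tool [ 0.3116 -0.3463  0.0902]
```

Call:
send_rows([
  [[0.02,-0.022,0,1.1],[0.02,-0.022,0,0],[0.02,-0.022,0,0],[0.02,-0.022,0,0],[0.02,-0.022,0,0],[0.02,-0.022,0,0],[0.02,-0.022,0,0],[0.02,-0.022,0,0]],
])

```text
clock: 1.75
eef_pos: [0.3024, -0.3292, 0.2363]
tool_rot: [0.997, -0.079, -0.003, -0.006]
ft_force: [0.4, -0.2, -0.1]
grip_width: 0.0598
```

Call:
send_rows([
  [[0.02,-0.022,0,0],[0.02,-0.022,0,0],[0.02,-0.022,0,0],[0.02,-0.022,0,0],[0.02,-0.022,0,0],[0.01,-0.01,0.01,0],[0,0,0.02,0],[0,0,0.02,0]],
])

```text
clock: 2.55
eef_pos: [0.4378, -0.22, 0.1852]
tool_rot: [0.997, -0.076, -0.002, -0.006]
ft_force: [-0.5, -1.4, -0.4]
grip_width: 0.0599
```

```bash
python3 st.py 0 -165 120
```

```text
t 2.55 tcp chute mm [ -25.5 -208.5] z 185.2 x-axis yaw -8.7 want -8.67 F chute [-0.31 -1.46] -0.38 w 59.9 j [-0.47  0.26 -0.12  1.2   0.01  1.25]
delta tool [ 0.0258 -0.0428  0.0656]
```

Call:
send_rows([
  [[0.007,-0.011,0.008,0],[0.007,-0.011,0.01,0],[0.006,-0.01,0.01,0],[0.006,-0.01,0.01,0],[0,0,0.01,0],[0,0,0.01,0],[0,0,0,0],[0,0,0,0]],
])

```text
clock: 3.35
eef_pos: [0.4701, -0.1775, 0.1198]
tool_rot: [0.997, -0.076, -0.005, -0.007]
ft_force: [-0.9, 0.5, 0.3]
grip_width: 0.06
```

```bash
python3 st.py 0 -160 46; python3 - <<'E'
from h import *
c=cam('wrist','w1.png');np.savez('pics/w1.npz',**c); c=cam('side','s1.png')
cv2.imwrite('pics/s1c.png',cv2.resize(c['image'][120:280,245:445,::-1],None,fx=4,fy=3.7))
E
```

```text
t 3.35 tcp chute mm [-1.000e-01 -1.617e+02] z 119.8 x-axis yaw -8.7 want -8.67 F chute [-0.94  0.39] 0.27 w 60.0 j [-0.37  0.34 -0.19  1.05  0.01  1.36]
delta tool [ 0.0009 -0.0008  0.0738]
```

View pics/w1.png

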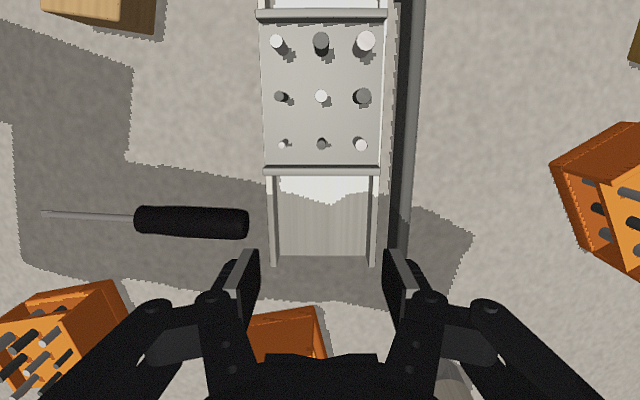

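View pics/s1c.png

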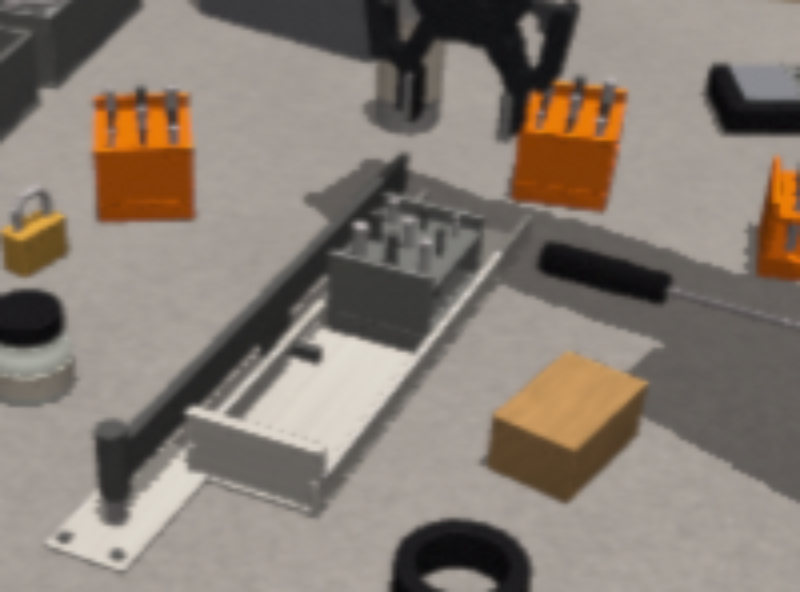

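```bash
python3 - <<'E'
from fit import *
c=dict(np.load('pics/w1.npz'))
for u,v in [(404,252),(415,262),(388,255),(395,285),(432,300),(440,298),(487,305),(478,318),(500,320),(425,345),(412,250),(322,172),(322,166),(268,172),(377,172),(404,150),(415,60),(404,60),(400,230)]:
    q=pt(c,u,v); print((u,v),np.round(np.r_[ch(q),q[2]]*1000,1))
E
```

```text
(404, 252) [  53.9 -181.    60.3]
(415, 262) [  81.3 -220.1    0.6]
(388, 255) [  28.7 -150.8  124.7]
(395, 285) [  29.  -156.4  140.4]
(432, 300) [  36.9 -149.8  160.4]
(440, 298) [  40.6 -150.6  158.1]
(487, 305) [  54.2 -149.3  164.3]
(478, 318) [  49.2 -150.8  169. ]
(500, 320) [  55.  -149.9  171.4]
(425, 345) [  26.3 -145.6  186.4]
(412, 250) [  77.6 -208.5    0.3]
(322, 172) [  -1.2 -124.4   71.3]
(322, 166) [  -1.3 -121.7   66.5]
(268, 172) [ -32.9 -124.6   70.8]
(377, 172) [  31.  -124.4   70.6]
(404, 150) [  48.9 -113.    58.8]
(415, 60) [ 50.9 -61.7  61.9]
(404, 60) [ 48.2 -59.9  47. ]
(400, 230) [  50.1 -165.4   59.6]
```

Call:
send_rows([
  [[-0.002,0,0.012,0],[0,0,0.012,0],[0,0,0.012,0],[0,0,0.012,0],[0,0,0.01,0],[0,0,0.008,0],[0,0,0.006,0],[0,0,0.003,0]],
])

```text
clock: 4.25
eef_pos: [0.4703, -0.1793, 0.0446]
tool_rot: [0.997, -0.078, -0.001, -0.005]
ft_force: [0.1, 0.6, -0.4]
grip_width: 0.06
```

```bash
python3 st.py 40 -160 45; python3 - <<'E'
from h import *
c=cam('wrist','w2.png'); c=cam('side','s2.png')
cv2.imwrite('pics/s2c.png',cv2.resize(c['image'][120:280,245:445,::-1],None,fx=4,fy=3.7))
E
```

```text
t 4.25 tcp chute mm [   0.4 -163.4] z 44.6 x-axis yaw -8.92 want -8.67 F chute [-0.03  0.65] -0.4 w 60.0 j [-0.37  0.43 -0.29  0.86  0.01  1.36]
delta tool [ 0.0396 -0.0036 -0.0004]
```

View pics/w2.png

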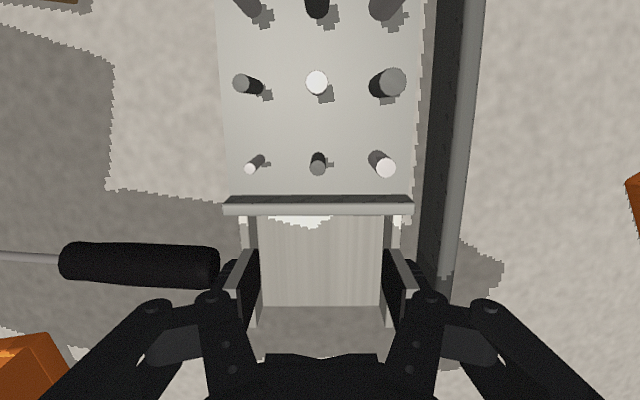

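View pics/s2c.png

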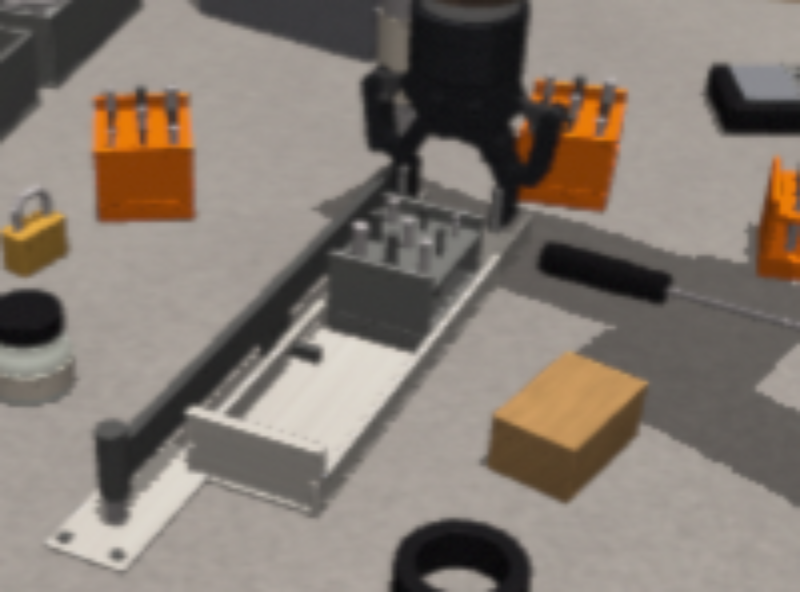

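The hand is down behind the rack. The right finger, at (400,280) in the wrist picture, is inside the bar at (450,200). Now I'll open the gate.

Call:
send_rows([
  [[0.006,0,0,-0.2],[0.006,0,0,0],[0.006,0,0,0],[0.006,0,0,0],[0.006,0,0,0],[0.006,0,0,0],[0.006,0,0,0],[0.006,0,0,0]],
])

```text
clock: 5.15
eef_pos: [0.5218, -0.1867, 0.0458]
tool_rot: [0.997, -0.076, -0.0, -0.005]
ft_force: [-0.9, 0.7, -0.0]
grip_width: 0.0598
```

```bash
python3 st.py 44 -143 45; python3 - <<'E'
from h import *
c=cam('wrist','w3.png'); c=cam('top','t3.png')
cv2.imwrite('pics/t3c.png',cv2.resize(c['image'][165:245,240:400,::-1],None,fx=5,fy=5,interpolation=cv2.INTER_CUBIC))
E
```

```text
t 5.15 tcp chute mm [  52.5 -163. ] z 45.8 x-axis yaw -8.66 want -8.67 F chute [-1.02  0.55] -0.03 w 59.8 j [-0.35  0.51 -0.15  0.92  0.01  1.37]
delta tool [-0.0085 -0.02    0.001 ]
```

View pics/w3.png

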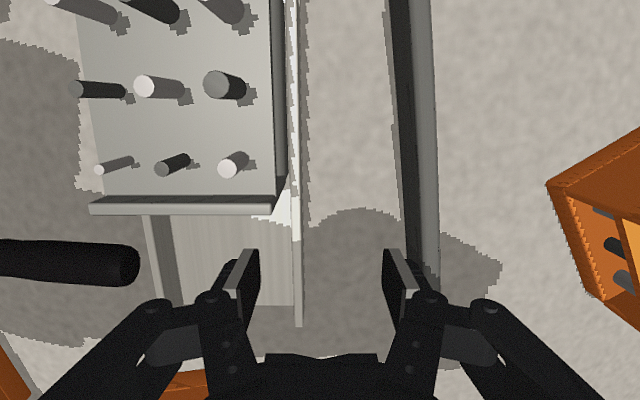

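View pics/t3c.png

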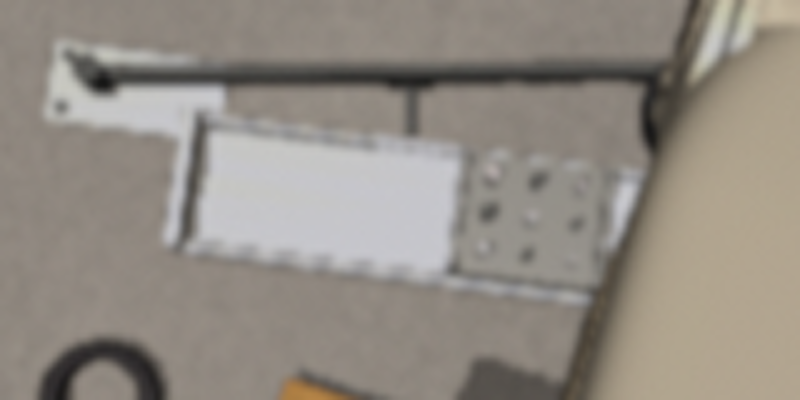

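Call:
send_rows([
  [[-0.004,-0.004,0,0],[-0.003,-0.004,0,0],[0,-0.004,0,0],[0,-0.004,0,0],[0,-0.004,0,0],[0,-0.004,0,0],[0,-0.004,0,0],[0,-0.004,0,0]],
])

```text
clock: 6.05
eef_pos: [0.5188, -0.1532, 0.0462]
tool_rot: [0.997, -0.076, -0.0, -0.003]
ft_force: [-1.3, -2.0, -1.8]
grip_width: 0.0599
```

```bash
python3 st.py 46 -108 45; python3 - <<'E'
from h import *
c=cam('wrist','w4.png')
E
```

```text
t 6.05 tcp chute mm [  44.4 -130.3] z 46.2 x-axis yaw -8.76 want -8.67 F chute [-0.97 -2.22] -1.82 w 59.9 j [-0.29  0.49 -0.19  0.9   0.01  1.43]
delta tool [ 0.0015 -0.0223  0.0014]
```

View pics/w4.png

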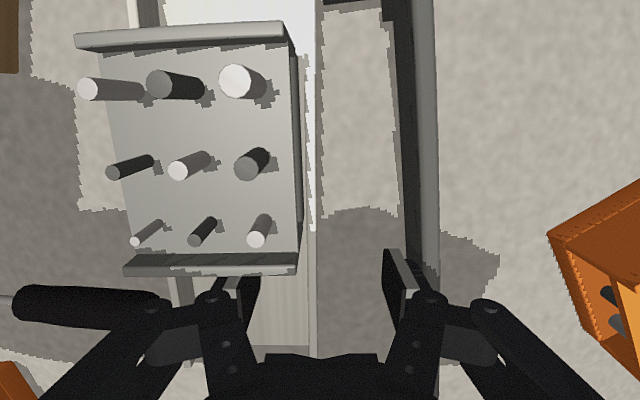

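Call:
send_rows([
  [[0,-0.006,0.0005,0],[0,-0.006,0,0],[0,-0.006,0,0],[0,-0.006,0,0],[0,-0.006,0,0],[0,-0.006,0,0],[0,-0.006,0,0],[0,-0.006,0,0]],
])

```text
clock: 6.9
eef_pos: [0.5267, -0.1025, 0.0462]
tool_rot: [0.997, -0.077, -0.0, -0.002]
ft_force: [-1.8, -3.5, 0.6]
grip_width: 0.0599
```

```bash
python3 st.py 44 -58 45; python3 - <<'E'
from h import *
c=cam('side','s5.png')
cv2.imwrite('pics/s5c.png',cv2.resize(c['image'][120:280,245:445,::-1],None,fx=4,fy=3.7))
c=cam('wrist','w5.png')
E
```

```text
t 6.9 tcp chute mm [ 44.7 -79. ] z 46.2 x-axis yaw -8.78 want -8.67 F chute [-1.28 -3.7 ] 0.61 w 59.9 j [-0.19  0.48 -0.2   0.9   0.    1.53]
delta tool [-0.0007 -0.021   0.0013]
```

View pics/s5c.png

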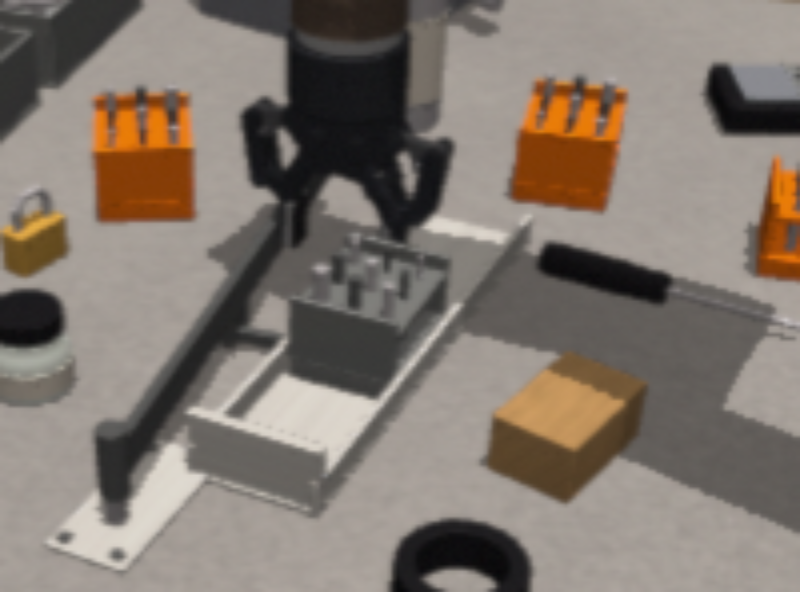

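View pics/w5.png

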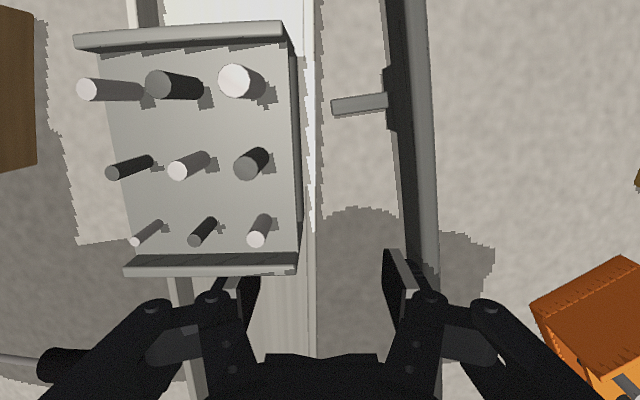

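Call:
send_rows([
  [[0,-0.006,0,0],[0,-0.006,0,0],[0,-0.006,0,0],[0,-0.006,0,0],[0,-0.006,0,0],[0,-0.006,0,0],[0,-0.006,0,0],[0,-0.006,0,0]],
])

```text
clock: 7.8
eef_pos: [0.5337, -0.0515, 0.0461]
tool_rot: [0.997, -0.077, -0.001, -0.002]
ft_force: [-1.8, -3.5, -0.2]
grip_width: 0.0594
```

```bash
python3 st.py 44 24 45; python3 - <<'E'
from h import *
c=cam('wrist','w6.png')
E
```

```text
t 7.8 tcp chute mm [ 43.9 -27.5] z 46.1 x-axis yaw -8.81 want -8.67 F chute [-1.23 -3.71] -0.2 w 59.4 j [-0.1   0.48 -0.2   0.9   0.    1.63]
delta tool [ 0.     -0.0515  0.0013]
```

View pics/w6.png

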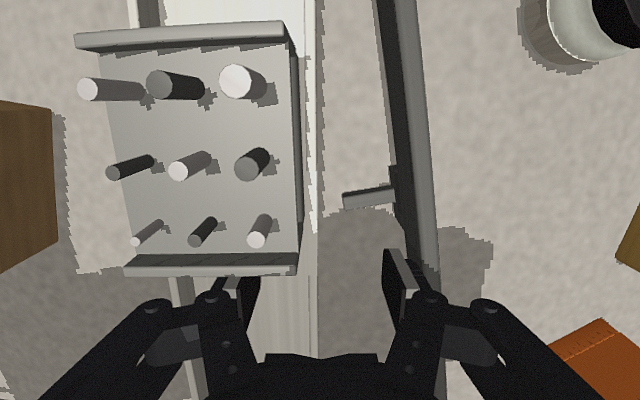

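```bash
python3 - <<'E'
from fit import *
c=dict(np.load('pics/top0.npz'))
for n,u,v in [('jar',295,146),('padlock',339,127),('carton',308,252)]:
    q=pt(c,u,v); print(n,np.round(np.r_[ch(q),q[2]]*1000))
E
```

```text
jar [167.  92.  64.]
padlock [250. -31.  36.]
carton [-139.   12.   46.]
```

Call:
send_rows([
  [[0,-0.006,0,0],[0,-0.006,0,0],[0,-0.006,0,0],[-0.001,-0.006,0,0],[-0.001,-0.006,0,0],[-0.001,-0.006,0,0],[-0.001,-0.004,0,0],[-0.001,-0.003,0,0]],
])

```text
clock: 8.65
eef_pos: [0.5356, -0.004, 0.0463]
tool_rot: [0.997, -0.077, -0.001, -0.002]
ft_force: [-0.6, -3.3, 0.3]
grip_width: 0.0598
```

```bash
python3 st.py 44 24 45; python3 - <<'E'
from h import *
c=cam('wrist','w7.png')
c=cam('side','s7.png')
cv2.imwrite('pics/s7c.png',cv2.resize(c['image'][120:280,245:445,::-1],None,fx=4,fy=3.7))
E
```

```text
t 8.65 tcp chute mm [38.6 19.7] z 46.3 x-axis yaw -8.78 want -8.67 F chute [-0.05 -3.39] 0.26 w 59.8 j [-0.01  0.48 -0.2   0.9   0.    1.71]
delta tool [ 0.0054 -0.0043  0.0013]
```

View pics/w7.png

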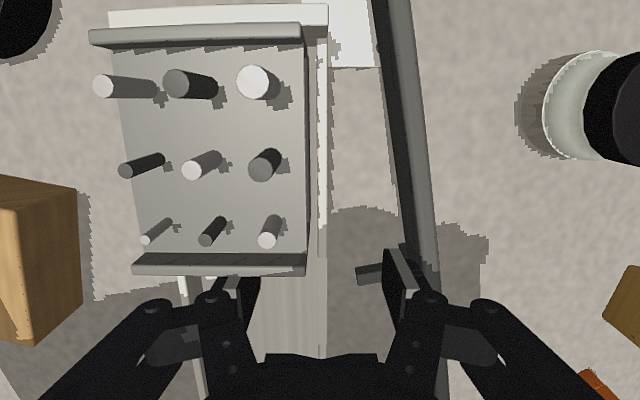

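View pics/s7c.png

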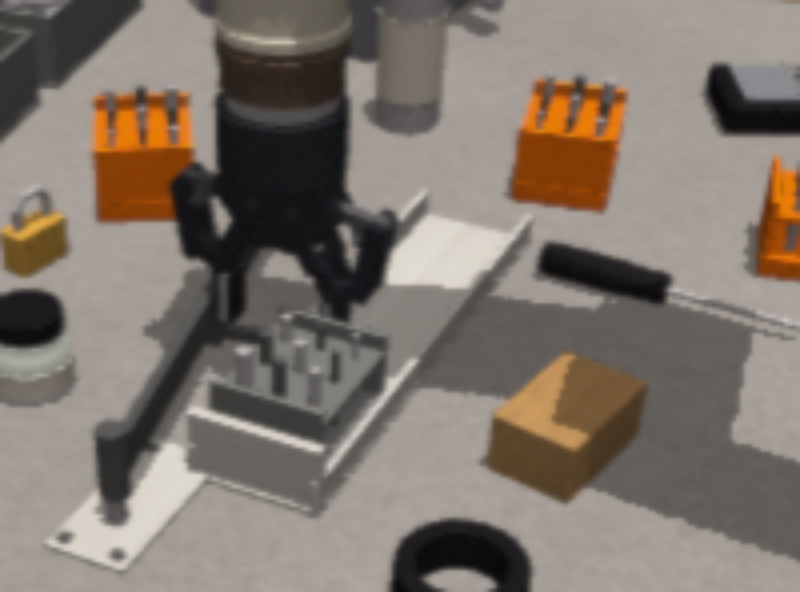

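Call:
send_rows([
  [[0,-0.0015,0,0],[0,-0.0015,0,0],[0,-0.0015,0,0],[0,-0.0015,0,0],[0,-0.001,0,0],[0,-0.001,0,0],[0,0,0,0],[0,0,0,0]],
])

```text
clock: 9.55
eef_pos: [0.5355, -0.0013, 0.0464]
tool_rot: [0.997, -0.078, -0.002, 0.003]
ft_force: [-1.5, -3.5, 1.3]
grip_width: 0.0599
```

```bash
python3 st.py 44 24 45; python3 - <<'E'
from h import *
c=cam('wrist','w8.png')
E
```

```text
t 9.55 tcp chute mm [38.1 22.4] z 46.4 x-axis yaw -8.92 want -8.67 F chute [-0.97 -3.7 ] 1.34 w 59.9 j [ 0.    0.48 -0.2   0.9  -0.01  1.73]
delta tool [ 0.0059 -0.0017  0.0013]
```

View pics/w8.png

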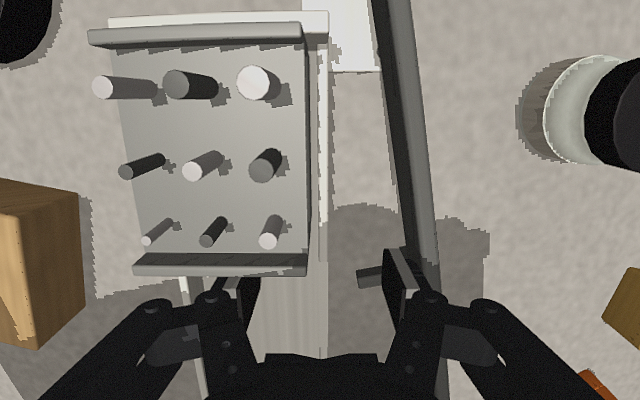

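Call:
send_rows([
  [[0,-0.002,0,0],[0,-0.002,0,0],[0,-0.002,0,0],[0,-0.0025,0,0],[0,-0.0025,0,0],[0,-0.003,0,0],[0,-0.003,0,0],[0,-0.003,0,0]],
])

```text
clock: 10.4
eef_pos: [0.5353, -0.0022, 0.0469]
tool_rot: [0.996, -0.082, -0.004, 0.026]
ft_force: [-2.2, -12.4, 3.2]
grip_width: 0.0595
```

```bash
python3 st.py 44 24 45
```

```text
t 10.4 tcp chute mm [38.  21.4] z 46.9 x-axis yaw -9.37 want -8.67 F chute [ -0.32 -12.63] 3.2 w 59.5 j [ 0.02  0.48 -0.19  0.91 -0.05  1.76]
delta tool [ 0.006  -0.0027  0.0017]
```

The rack is against the stop: force rose to 12 N with no further advance. I'll back off, then ease the gate shut.

Call:
send_rows([
  [[0,0.002,0,0],[0,0.004,0,0],[0,0.006,0,0],[0,0.006,0,0],[-0.005,0.002,0,0],[-0.006,0,0,0],[-0.006,0,0,0],[-0.006,0,0,0]],
])

```text
clock: 11.2
eef_pos: [0.5068, -0.0166, 0.0475]
tool_rot: [0.996, -0.081, -0.005, 0.023]
ft_force: [-1.8, -0.6, 0.1]
grip_width: 0.0599
```

```bash
python3 st.py -8 0 46; python3 - <<'E'
from h import *
c=cam('wrist','w9.png')
E
```

```text
t 11.2 tcp chute mm [12.  3.] z 47.5 x-axis yaw -9.32 want -8.67 F chute [-1.67 -0.91] 0.11 w 59.9 j [-0.01  0.44 -0.27  0.88 -0.04  1.73]
delta tool [-0.02    0.0031  0.0017]
```

View pics/w9.png

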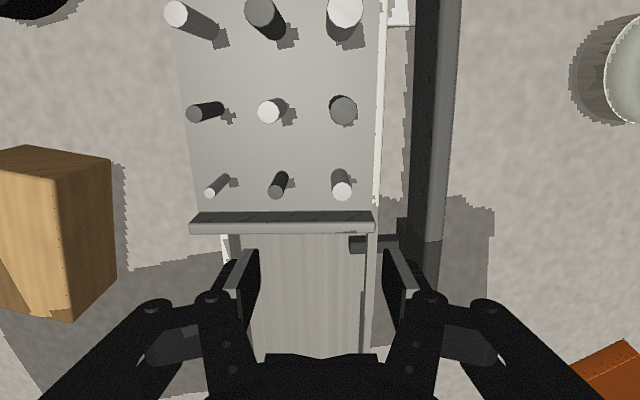

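Call:
send_rows([
  [[-0.005,0.001,0,0],[-0.005,0.001,0,0],[-0.005,0,0,0],[-0.003,0,0,0],[0,0,-0.005,0],[0,0,-0.01,0],[0,0,-0.015,0],[0,0,-0.02,0]],
])

```text
clock: 12.05
eef_pos: [0.4871, -0.0121, 0.0996]
tool_rot: [0.997, -0.08, -0.005, 0.022]
ft_force: [0.7, -0.4, -0.1]
grip_width: 0.0596
```

Call:
send_rows([
  [[0,0,-0.02,0],[0,0,-0.02,0],[0,0.01,-0.02,0],[0,0.02,-0.02,0],[-0.01,0.02,-0.02,0],[-0.02,0.03,-0.01,0],[-0.02,0.03,0,0],[-0.02,0.03,0,0]],
])

```text
clock: 12.85
eef_pos: [0.4033, -0.136, 0.2315]
tool_rot: [0.997, -0.076, 0.006, 0.023]
ft_force: [0.4, 0.3, 0.1]
grip_width: 0.0597
```

Call:
send_rows([
  [[-0.02,0.03,0,0],[-0.02,0.03,0,0],[-0.02,0.03,0,0],[-0.01,0.03,0,0],[0,0.02,0,0],[0,0.01,0,0],[0,0,0,0],[0,0,0,0]],
])

```text
clock: 13.65
eef_pos: [0.3067, -0.2814, 0.2465]
tool_rot: [0.996, -0.079, 0.012, 0.027]
ft_force: [-0.9, 0.0, 0.2]
grip_width: 0.0599
```

```bash
python3 st.py; python3 - <<'E'
from fit import *
c=cam('top','t10.png');np.savez('pics/t10.npz',**c)
cv2.imwrite('pics/t10c.png',cv2.resize(c['image'][165:245,240:400,::-1],None,fx=5,fy=5,interpolation=cv2.INTER_CUBIC))
c=cam('side','s10.png')
cv2.imwrite('pics/s10c.png',cv2.resize(c['image'][120:280,245:445,::-1],None,fx=4,fy=3.7))
E
```

```text
t 13.65 tcp chute mm [-145.9 -289. ] z 246.5 x-axis yaw -9.03 want -8.67 F chute [-0.88 -0.1 ] 0.16 w 59.9 j [-0.72  0.03 -0.23  1.26 -0.03  1.01]
```

View pics/t10c.png

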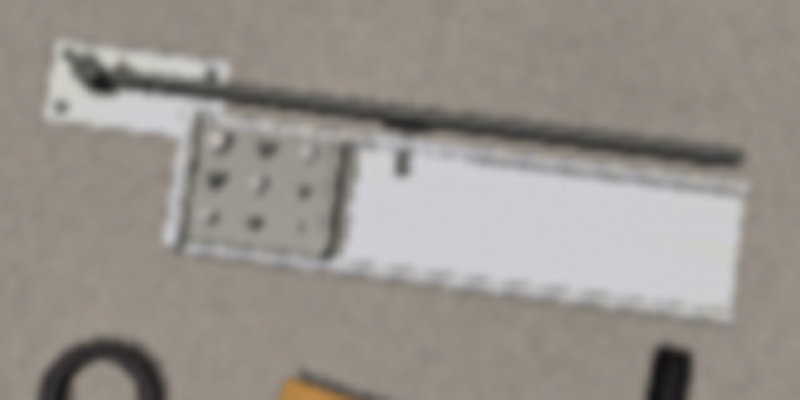

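View pics/s10c.png

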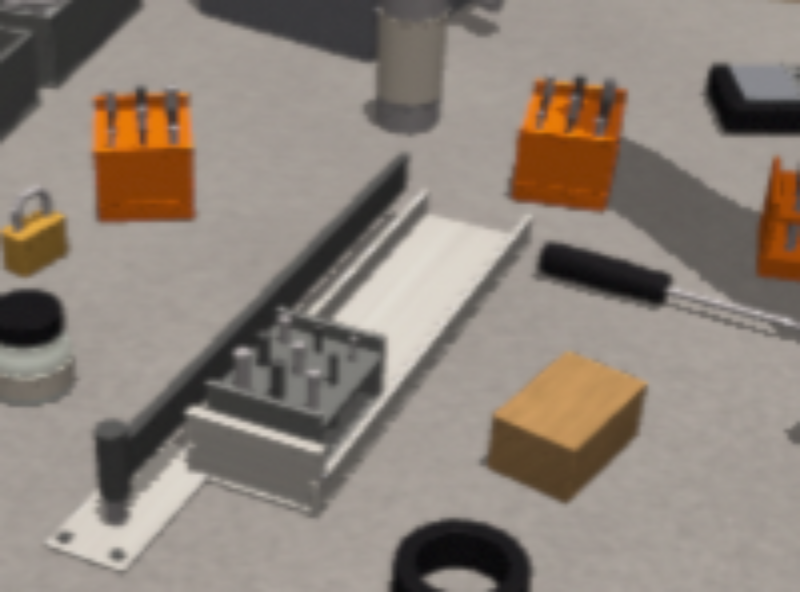

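View pics/t10.png

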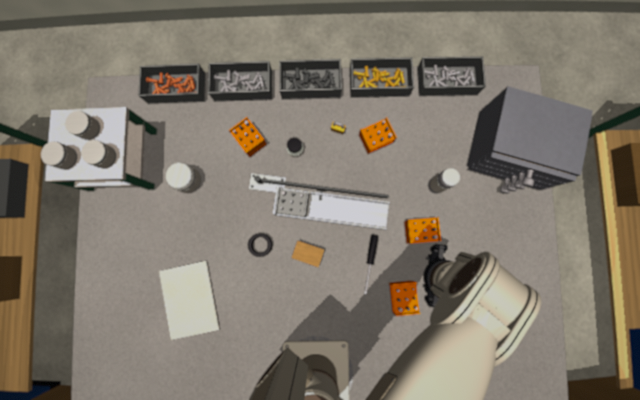

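```bash
python3 - <<'E'
from fit import *
c=dict(np.load('pics/t10.npz'))
for n,x,y in [('RR',352,143),('RL',338,258),('FL',184,245),('FR',200,122)]:
    print(n,np.round(ch(plane(c,240+(x+.5)/5-.5,165+(y+.5)/5-.5,.07))*1000,1))
x,y=743,157;print('bar end',np.round(ch(plane(c,240+(x+.5)/5-.5,165+(y+.5)/5-.5,.06))*1000,1))
print(order.job_done() if 0 else '')
E
```

```text
RR [30.4 28.6]
RL [-37.3  27.6]
FL [-41.5 117.4]
FR [ 31.2 118.6]
bar end [  53.2 -199.6]
```

Top-view corner reading gives rack y ≈ 73 mm and x ≈ -4 mm. That x is impossible between the walls, so I need a closer look.

```bash
python3 - <<'E'
from fit import *
c=dict(np.load('pics/t10.npz'))
cv2.imwrite('pics/t10d.png',cv2.resize(c['image'][180:224,270:320,::-1],None,fx=13,fy=13,interpolation=cv2.INTER_NEAREST))
# expected pixel positions of known points
Ri=R.from_quat(c['rotation']).inv(); rv=Ri.as_rotvec(); tv=-Ri.apply(c['eye'])
for n,q in [('rackFR',(.035,.125,.07)),('rackFL',(-.035,.125,.07)),('rackRR',(.035,.035,.07)),('rackRL',(-.035,.035,.07)),('stopR',(.037,.125,.05)),('stopL',(-.037,.125,.05)),('leaf',(.022,0,.016)),('barend',(.05,-.2,.06))]:
    P=np.r_[w(q[0],q[1]),q[2]]; uv=cv2.projectPoints(P[None],rv,tv,c['camera_matrix'],c['dist'])[0][0,0]
    print(n,np.round(uv,1),'crop13',np.round((uv-[270,180]+.5)*13))
E
```

```text
rackFR [277.6 187.5] crop13 [106. 104.]
rackFL [274.2 211.1] crop13 [ 60. 410.]
rackRR [308.  191.4] crop13 [501. 154.]
rackRL [304.8 215.1] crop13 [459. 463.]
stopR [278.5 187.8] crop13 [117. 109.]
stopL [274.9 212.4] crop13 [ 70. 427.]
leaf [319.5 199.6] crop13 [651. 261.]
barend [388.2 197.1] crop13 [1543.  228.]
```

View pics/t10d.png

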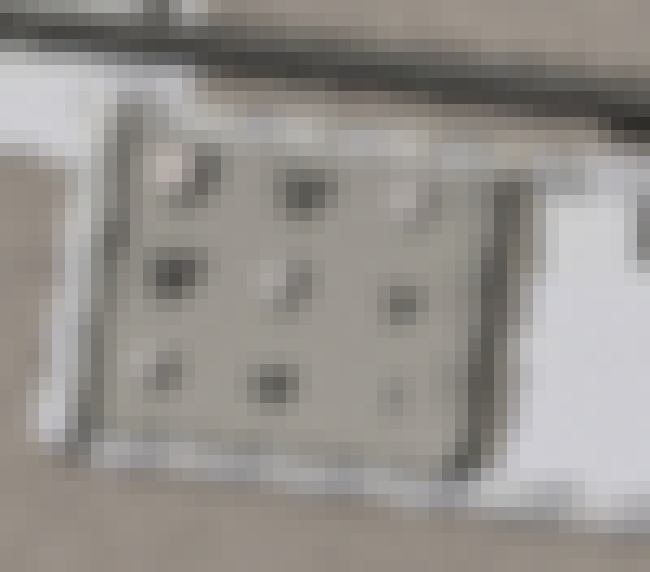

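```bash
python3 - <<'E'
from fit import *
for nm in ['top0','t10']:
    c=dict(np.load('pics/%s.npz'%nm))
    U,V=np.meshgrid(np.arange(255,375),np.arange(175,230))
    p=cv2.undistortPoints(np.stack([U,V],-1).reshape(-1,1,2).astype(float),c['camera_matrix'],c['dist'])[:,0]
    P=c['eye']+(np.c_[p,np.ones(len(p))]@R.from_quat(c['rotation']).as_matrix().T)*c['range_z'][V,U].reshape(-1,1)
    Q=(P[:,:2]-o)@M; m=(P[:,2]>.062)&(P[:,2]<.078)&(abs(Q[:,0])<.033)
    print(nm,m.sum(),'y range',np.round(np.percentile(Q[m,1],[1,3,50,97,99])*1000,1),'x',np.round(np.percentile(Q[m,0],[1,99])*1000,1))
E
```

```text
top0 179 y range [-125.4 -125.1  -81.3  -36.5  -36. ] x [-32.1  32.8]
t10 176 y range [ 34.3  34.6  77.5 123.5 123.9] x [-32.   30.9]
```

Depth points on the panel tops span y 34.3 to 123.9 mm, so the rack centre is at about 79 mm: home. My earlier corner picks had landed on the shaded panel faces.

```bash
python3 -c "
from h import *
print(order.job_done())"
```

```text
the job is handed in; nothing more can be done
None
```

I pushed the rack home against the end stop in about 14 s of the 40 s and handed the job in; no verdict is reported. One finger held the gate open at roughly 0.11–0.23 rad (worked out from the finger's position) while the other pushed the rack. I held it open until the rack's rear had cleared the leaf, then eased the gate shut and lifted the hand away.

**Rack position:** the last depth check puts the rack centre at y ≈ 79 mm (panel tops from 34 to 124 mm). Against the stop, the push force rose to about 12 N with no further advance.

**Gate:** its free end was back at x ≈ 53 mm, where the bar's middle should be at 54 mm, so it is closed.

**Everything else:** comparing the before and after pictures by eye, the bystanders look unmoved, and the hand is clear of everything.

**A check that disagreed:** a first hand-picked corner reading gave y ≈ 73 mm and x ≈ -4 mm. I traced it to picking the shaded faces of the panels. The depth points and the tool's contact position (about 78 mm) both contradict it.

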